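Close the clay drying cabinet

TASK

The small clay figures are drying on the pulled-out tray of the low cabinet: push the tray fully home with the fingertips, and only then push the sliding front panel by its upright bar across, all the way to its stop, so that it covers the tray's bay. Grasp nothing; the figures must stay standing on the tray untouched, and the pots and other things around must be left where they are.

Things in the scene. Friction and masses are not known exactly. Their poses are not given: they have to be found in the camera images.
- cabinet: low grey drying cabinet fixed to the table, 190 mm deep, 115 mm tall with its clear roof, spanning y = -185 to +235 mm. Origin: on the table, in the front face's plane, at the divider between the tray's bay (right, -y) and a store bay (left, +y); x points from the front inwards, y left, z up. In front of the face stands a plinth with the panel's groove, 22 mm deep and 34 mm tall
- tray (a joint): how far the plywood tray is pulled out, m: 0 = fully home (firm stop; its front board's outer face then lies in the cabinet's front plane, x = 0), growing as it comes out along the cabinet's -x. About 2 N of friction; stays where it is left
- tray_front (a point): centre of the outer face of the tray's front board, 68 mm above the table, at cabinet y = -90 mm. The board is 150 mm wide, 10 mm thick and spans heights 30 to 96 mm; behind it lies the tray's floor (165 mm long, top 34 mm above the table, low rims). Axes as the cabinet's
- panel (a joint): travel of the plywood sliding front panel, m: 0 = parked far left over the store bay, growing as it slides to the cabinet's -y; 0.22 = firm stop, fully covering the tray's bay. About 2 N of friction; stays where it is left
- panel_pull (a point): centre of the panel's upright pull bar, 66 mm above the table, at cabinet x = -26.5 mm, y = 190 mm less the joint value. The bar is 14 mm wide (y), stands 26 mm out from the panel, spans heights 36 to 98 mm, 60 mm left (+y) of the panel's middle. The panel is 170 mm wide, 10 mm thick, heights 26 to 102 mm, its outer face 14 mm in front of the cabinet's
- mouse: white clay mouse, 40 mm across, 59 mm tall with its ears; origin at the centre of its underside, z up; stands on the tray
- snail: terracotta clay snail, 50 mm long, 20 mm wide, 41 mm tall; origin at the centre of its underside, z up; stands on the tray
- mushroom: clay toadstool, 44 mm across its cap, 52 mm tall; origin at the centre of its underside, z up; stands on the tray
- pot_1: lidded paint pot, a bystander: 45 mm across its lid, 35 mm tall; origin at the centre of its underside
- pot_2: lidded paint pot, a bystander: 45 mm across its lid, 35 mm tall; origin at the centre of its underside
- pot_3: lidded paint pot, a bystander: 45 mm across its lid, 35 mm tall; origin at the centre of its underside
- paper_cup: open paper cup, a bystander: 76 mm across, 95 mm tall; origin at the centre of its underside
- palette: paper plate with dabs of paint, a bystander: 170 mm across, 12 mm tall; origin at the centre of its underside
- brush: paint brush lying flat, a bystander: 180 mm long along its x; origin under its middle
- water_tub: open white plastic tub, a bystander: 110 x 140 mm, 100 mm tall; origin at the centre of its underside
Not all that is in view belongs to the job. Leave any turquoise look-alike of the mushroom alone.

How it is judged (in metres and radians):
On the way, in this order (a step that is already met when the one before it is completed fails the run):
1. the tray is pushed fully home (value of joint tray below 0.006 m), for 0.2 s.
2. with the tray home, the panel is slid across to its stop (value of joint tray below 0.006 m and value of joint panel above 0.212 m), for 0.2 s.
At the end, for the whole second after the job is handed in: The tray is within 6 mm of fully home, the panel within 8 mm of its right-hand stop, both at rest, and the three figures stand upright (within 0.3 rad) on the tray floor (all of step 2 and velocity of joint each of tray, panel below 0.01 m/s and angle between each of mouse, snail, mushroom's own z axis and vertical below 0.3 rad and z of each of mouse, snail, mushroom in the frame of tray_front below -0.025 m); the robot touches nothing.
It fails at once if the panel is slid over the tray's bay while the tray still stands out (panel past 70 mm of travel with the tray more than 12 mm out) (value of joint panel above 0.07 m and value of joint tray above 0.012 m).
It fails at once if a clay figure tips over (more than 0.5 rad) (angle between any of mouse, snail, mushroom's own z axis and vertical above 0.5 rad).
It fails at once if a clay figure is lifted off the tray (z of any of mouse, snail, mushroom in the frame of tray_front above -0.02 m).
It fails at once if the robot touches a clay figure (contact force between any of the fingers, the arm and mouse above 0.5 N or contact force between any of the fingers, the arm and snail above 0.5 N or contact force between any of the fingers, the arm and mushroom above 0.5 N).
It fails at once if a pot, the cup, the plate, the brush or the tub is moved by more than 20 mm (distance of any of pot_1, pot_2, pot_3, paper_cup, palette, brush, water_tub from where it was at the start of the episode above 0.02 m).
It also fails if it takes over 48 s, if anything falls off the work surface, if the arm or the gripper's body presses on something with over 40 N, if the wrist force passes 120 N, or if a joint passes its speed limit or range.

ROBOT

A 7-joint arm with a two-finger parallel gripper is mounted at the origin on the work surface. World frame = base frame: x ahead of the robot, y to its left, z up, the work surface at z = 0. Lengths are in mm, angles in rad, forces in N, time in s.
With the tool pointing down it reaches from about 425 to 875 mm from the base axis. Payload 4.7 kg.
Tool frame: the origin (TCP) lies at the very end of the fingers, on their centre line; the grasp point (between the pads) lies 19 mm behind it (r.grip_point_offset is the distance from the TCP to the grasp point, in mm); x points along the fingers, y is the direction in which the jaws open and shut, and the axes are right-handed (so a half turn about x gives the same grasp; the last joint's range is limited). The gripper opens to 85 mm and grips with 20 to 120 N. Pads are 22 mm wide; open, the fingers measure 114 mm over their backs; the gripper's body (76 mm by 85 mm) begins 54 mm behind the grasp point. The pads swing forward as they close: fully open they stand 13 mm farther back than shut.
Start: joints at [1.144, 0.321, -0.07, 1.45, 0.023, 1.371, -0.057], TCP at [277.315, -587.896, 231.349] pointing down, gripper open.
Joint ranges: [-2.86, 2.86], [-0.3, 2.09], [-1.38, 1.24], [0.06, 2.45], [-1.56, 4.7], [0.09, 2.05], [-2.69, 2.69]. Speed limits (rad/s): [2.57, 2.57, 3.14, 3.14, 3.14, 3.14, 3.14].

INTERFACE

Orientations are given as a unit quaternion [x, y, z, w].
In Python, from plant import r, vision gives the robot as it stands.
- The arm moves only by the shell command python3 -m creep 'ROWS' [FORCE]. ROWS is JSON, a list of rows, each a list of 3 entries, a list of its own where there are three numbers: the shift along the tool's x, y, z in mm, then the turn, a rotation vector about the tool's x, y, z in degrees, then the opening in per cent of the stroke, from 0 (shut) to 100 (fully open). In form: [[[dx, dy, dz], [wx, wy, wz], gripper], ...]. A call has 1 to 20 rows; each row is the pose to reach, as a shift and turn from the pose commanded when the call began, along the tool's axes at that moment; what a row does not reach only later rows make up. A row lasts 1/8 s, in which the tool goes at most 62.5 mm and 10.7 degrees, less where a joint would pass 70% of its speed; a pose out of reach is approached as far as the arm can. A call with a gripper value outside its range is refused whole. The fingers move at their own pace and stop on an object; FORCE is the grip in N (left out, the last holds). Time passes only in rows, so rows that repeat a pose let the fingers close. It gives the time, the measured TCP pose, the force and the opening at its end, in the units of the state.
- r.state(): the state, without advancing time (a new reading comes with each control period).
- vision.get_image(name): name is "scene" or "top"; returns (picture, depth): 420x560x3 uint8, red, green, blue; 420x560 float32, mm along the optical axis (not along the pixel's ray), 0 where there is no reading.
- vision.get_calibration(name): a dict with "fx", "fy", "cx", "cy" (pixels), "extrinsics" (4x4, takes a point from world to camera coordinates). Camera axes: x right, y down, z forward; pixel columns grow to the right and rows downward; lengths in mm; the calibration is good to about 2 mm. A picture is of the moment at which its call begins. get_calibration takes no time and is no camera call.
- r.finish_job(): hands the job in, once; it reports no verdict.
The state is a dict: "clock": time; "joint_positions": joint angles; "qd": joint speeds; "joint_efforts": joint torques, N m; "eef_pos": TCP position; "orientation": TCP orientation; "ft_force": force on the tool from outside, world axes, zero at the start; "moment": the same for the moment, N m; "grip_width": finger opening in mm.
Only numpy, scipy, OpenCV 4.12 (cv2) and the standard library are available. Lean on these libraries where they do the work, as an engineer would, in place of code of your own. Each camera call takes 0.05 s, during which the arm holds its last target. There are 200 camera calls.

## Working session

There is one attempt and no reset: what is moved stays moved. The work goes in short steps, Python scripts to look and compute and a shell command to move; the robot and the scene stay as the last step left them, time stands still between calls to the robot, and variables do not carry over. Pictures are saved under pics/ and viewed, about 8 in all and at most 12, crops included, and the job is handed in when it is done.

```bash
mkdir -p pics; cat > h.py <<'E'
import numpy as np,cv2
from plant import r,vision
def grab(n,f):
    im,d=vision.get_image(n); cv2.imwrite(f'pics/{f}.png',im[:,:,::-1]); np.save(f'pics/{f}.npy',d); return im,d
def w(n,d,u,v,k=1):
    c=vision.get_calibration(n); p=d[v-k:v+k+1,u-k:u+k+1]; z=np.median(p[p>0])
    pc=np.array([(u-c['cx'])*z/c['fx'],(v-c['cy'])*z/c['fy'],z,1]); return (np.linalg.inv(c['extrinsics'])@pc)[:3].round(1)
E
python3 - <<'E'
from h import *
print(r.state())
for n in('scene','top'): grab(n,n+'1'); print(vision.get_calibration(n))
E
```

```text
{'clock': 0.0, 'joint_positions': array([ 1.14408835,  0.32182924, -0.07006363,  1.45167363,  0.0226445 ,
        1.37076926, -0.05687918]), 'qd': array([ 0.00061615, -0.0013822 , -0.00103952,  0.00026689, -0.00035861,
       -0.00048288,  0.00027703]), 'joint_efforts': array([-7.98492511e-05, -4.93581176e+01, -3.82339424e-01, -3.14326215e+01,
        1.30730012e-02,  1.13756151e-02,  2.26022294e-06]), 'eef_pos': array([ 277.04102312, -587.42166627,  230.21996231]), 'orientation': array([-0.68980128, -0.15524408,  0.6901945 , -0.15396435]), 'ft_force': array([0.73099587, 0.09791665, 0.19617175]), 'moment': array([ 0.05555135,  0.00093591, -0.02987192]), 'grip_width': 85.15963490538893}
{'fx': 476.77247607908566, 'fy': 476.77247607908566, 'cx': 283.25987991128693, 'cy': 202.7448379807729, 'extrinsics': array([[-3.25309970e-02,  9.99215753e-01,  2.25746212e-02,
         4.04350225e+01],
       [ 5.83872085e-01,  3.73309403e-02, -8.10986923e-01,
        -2.41876362e+02],
       [-8.11193641e-01, -1.32015220e-02, -5.84628597e-01,
         1.92563617e+03],
       [ 0.00000000e+00,  0.00000000e+00,  0.00000000e+00,
         1.00000000e+00]])}
{'fx': 476.3664249021204, 'fy': 476.3664249021204, 'cx': 282.97775206373495, 'cy': 210.04039654940914, 'extrinsics': array([[ 1.78761546e-02, -9.99635533e-01,  2.02298005e-02,
        -4.19244554e+01],
       [-9.83406014e-01, -2.12320921e-02, -1.80171612e-01,
         5.45661906e+02],
       [ 1.80535466e-01, -1.66733319e-02, -9.83427143e-01,
         1.23034296e+03],
       [ 0.00000000e+00,  0.00000000e+00,  0.00000000e+00,
         1.00000000e+00]])}
```

View pics/scene1.png

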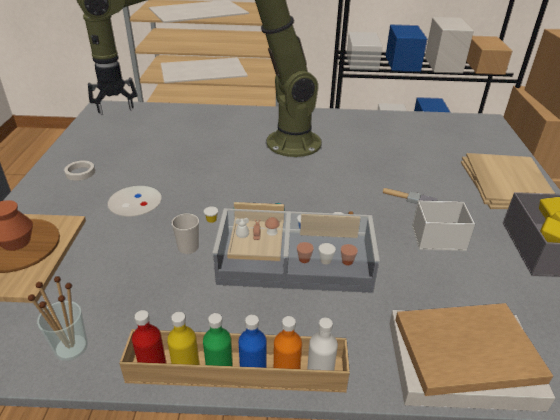

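View pics/top1.png

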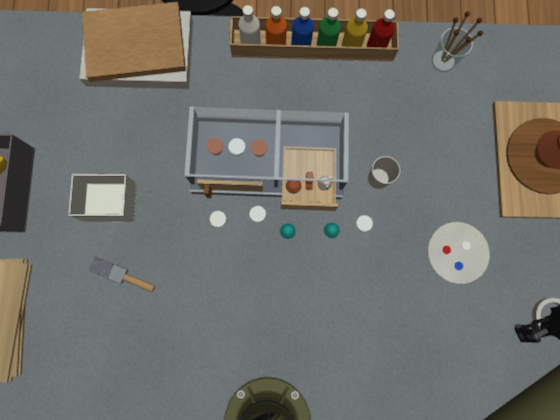

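```bash
python3 - <<'E'
import cv2
a=cv2.imread('pics/top1.png')[95:245,175:375]; cv2.imwrite('pics/topc.png',cv2.resize(a,(800,600),interpolation=cv2.INTER_CUBIC))
a=cv2.imread('pics/scene1.png')[190:300,200:390]; cv2.imwrite('pics/scenec.png',cv2.resize(a,(760,440),interpolation=cv2.INTER_CUBIC))
E
```

```text
(no output)
```

View pics/topc.png

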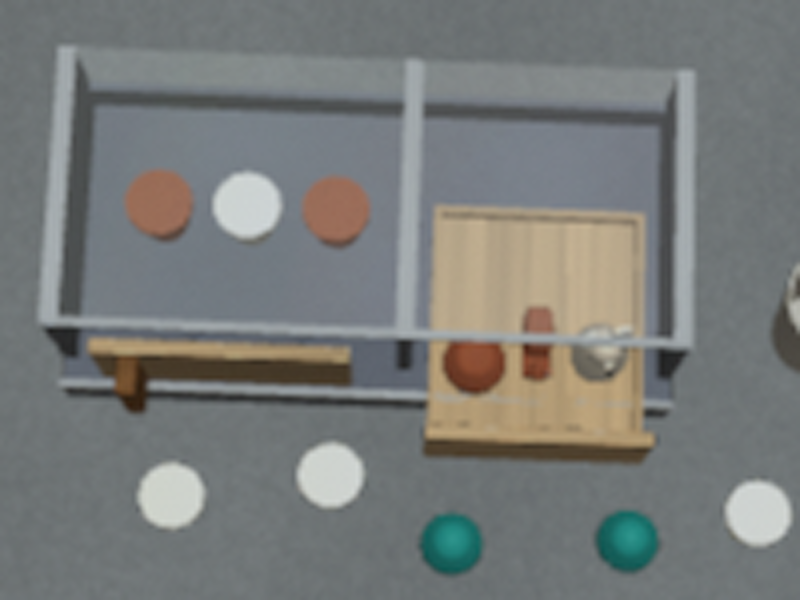

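View pics/scenec.png

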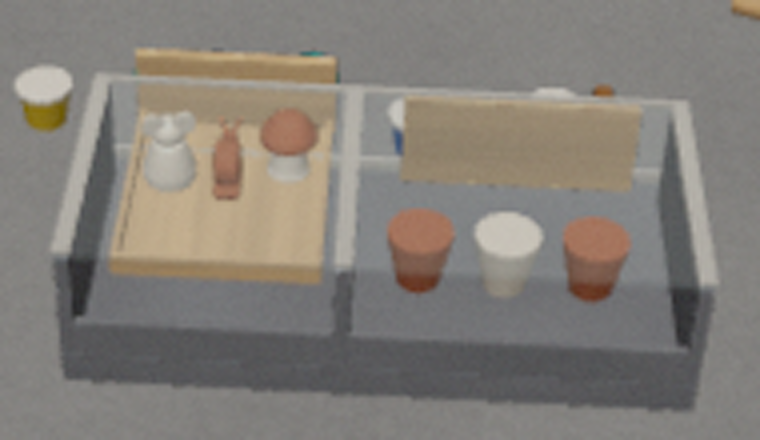

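The top view shows the tray's board at about (281–339, 205–208), the bar at (207, 189) and the pots at (218, 219), (258, 214) and (364, 223). The turquoise toadstools are at (288, 231) and (332, 230), in front of the tray.

```bash
cat >> h.py <<'E'
def ray(n,u,v,z):
    c=vision.get_calibration(n); T=np.linalg.inv(c['extrinsics']); o=T[:3,3]; d=T[:3,:3]@np.array([(u-c['cx'])/c['fx'],(v-c['cy'])/c['fy'],1]); return (o+d*(z-o[2])/d[2]).round(1)
E
python3 - <<'E'
from h import *
d=np.load('pics/top1.npy'); f=lambda u,v:(175+u/4,95+v/4)
for nm,u,v,z in [('board L front',426,443,96),('board R front',653,447,96),('panel L front',91,355,102),('panel R front',350,362,102),('bar top',131,365,98),('roof fl',40,325,115),('roof fr',692,347,115),('roof bl',60,47,115),('roof br',694,71,115),('plinth l',60,391,34),('plinth r',672,409,34),('pot1',172,495,35),('pot2',331,475,35),('pot3',759,513,35),('tq1',452,543,45),('tq2',628,541,45)]:
    a,b=f(u,v); print(nm,ray('top',a,b,z),'depth',w('top',d,int(round(a)),int(round(b)),0))
ds=np.load('pics/scene1.npy'); g=lambda u,v:(200+u/4,190+v/4)
for nm,u,v,z in [('board R',137,50,96),('board L',336,58,96),('panelR',406,97,102),('panelL',640,103,102)]:
    a,b=g(u,v); print('scene',nm,ray('scene',a,b,z),w('scene',ds,int(a),int(b)+2,0))
E
```

```text
board L front [549.2 -26.3  96. ] depth [552.5 -28.   75.2]
board R front [ 549.7 -173.9   96. ] depth [ 567.8 -186.3   -1.5]
panel L front [601.4 192.  102. ] depth [604.2 193.7  87.4]
panel R front [600.5  24.1 102. ] depth [616.5  27.5  28.4]
bar top [596.2 166.4  98. ] depth [596.8 165.7  98.6]
roof fl [617.3 223.5 115. ] depth [618.4 223.8 113.4]
roof fr [ 612.4 -196.8  115. ] depth [ 639.6 -214.3    2.9]
roof bl [806.7 220.7 115. ] depth [808.7 221.9 108.4]
roof br [ 800.9 -199.4  115. ] depth [ 848.4 -216.8   -3.9]
plinth l [591.8 223.2  34. ] depth [598.3 229.2   0.9]
plinth r [ 588.5 -195.4   34. ] depth [ 595.6 -199.7    4.3]
pot1 [521.4 143.8  35. ] depth [521.2 144.1  32.3]
pot2 [537.4  36.8  35. ] depth [536.9  36.2  34.4]
pot3 [ 517.5 -254.1   35. ] depth [ 518.2 -254.9   34.6]
tq1 [491.2 -45.7  45. ] depth [490.1 -45.6  47.9]
tq2 [ 495.  -163.8   45. ] depth [ 495.3 -163.4   47.9]
scene board R [ 557.3 -170.5   96. ] [ 560.5 -171.    92.8]
scene board L [558.  -22.3  96. ] [437.7 -23.8   2.6]
scene panelR [610.7  29.6 102. ] [634.8  27.7 114. ]
scene panelL [607.3 197.8 102. ] [631.  193.9 115.4]
```

```bash
cat >> h.py <<'E'
from scipy.spatial.transform import Rotation as R
Q=lambda: R.from_quat(r.state()['orientation'])
C=np.array([[0,0,1],[0,-1,0],[-1,0,0]]) # guess
def goal(p,yaw=-0.7):
    s=r.state(); A=Q().as_matrix(); 
    c,si=np.cos(np.radians(yaw)),np.sin(np.radians(yaw)); best=None
    for sg in(1,-1):
        Z=sg*np.array([c,si,0]); X=np.array([0,0,-1.]); G=np.c_[X,np.cross(Z,X),Z]
        rv=np.degrees(R.from_matrix(A.T@G).as_rotvec()); print('opt',sg,'shift',(A.T@(np.array(p)-s['eef_pos'])).round(1),'turn',rv.round(1))
E
python3 - <<'E'
from h import *
print(Q().as_matrix().round(3)); goal([515,-103,230])
E
```

```text
[[-0.001  0.427 -0.904]
 [ 0.002 -0.904 -0.427]
 [-1.    -0.002  0.   ]]
opt 1 shift [   0.9 -336.6 -421.9] turn [-1.54e+02 -1.00e-01  0.00e+00]
opt -1 shift [   0.9 -336.6 -421.9] turn [26.   0.   0.1]
```

```bash
python3 -m creep '[[[0,-20,-25],[2,0,0],0],[[0,-50,-63],[4,0,0],0],[[0,-82,-103],[7,0,0],0],[[0,-114,-143],[10,0,0],0],[[0,-146,-183],[12,0,0],0],[[0,-178,-223],[15,0,0],0],[[0,-210,-263],[18,0,0],0],[[0,-242,-303],[20,0,0],0],[[0,-272,-341],[22,0,0],0],[[0,-298,-374],[24,0,0],0],[[0,-320,-401],[25,0,0],0],[[0,-332,-416],[26,0,0],0],[[0,-337,-422],[26,0,0],0],[[0,-337,-422],[26,0,0],0],[[0,-337,-422],[26,0,0],0]]'; python3 - <<'E'
from h import *
goal([515,-103,68])
E
```

```text
clock: 1.98
eef_pos: [514.7, -104.4, 231.1]
orientation: [-0.707, 0.005, 0.707, 0.005]
ft_force: [0.4, 0.6, -0.1]
grip_width: 0.0
opt 1 shift [163.1  -1.4  -0.3] turn [179.9  -0.   -0. ]
opt -1 shift [163.1  -1.4  -0.3] turn [-0.1  0.  -0. ]
```

```bash
python3 -m creep '[[[20,0,0],[0,0,0],0],[[55,0,0],[0,0,0],0],[[95,0,0],[0,0,0],0],[[130,0,0],[0,0,0],0],[[152,0,0],[0,0,0],0],[[163,0,0],[0,0,0],0],[[163,0,0],[0,0,0],0],[[163,0,-4],[0,0,0],0],[[163,0,-9],[0,0,0],0],[[163,0,-14],[0,0,0],0],[[163,0,-18],[0,0,0],0],[[163,0,-22],[0,0,0],0],[[163,0,-26],[0,0,0],0],[[163,0,-30],[0,0,0],0]]'; python3 - <<'E'
from h import *
im,d=grab('top','top2')
cv2.imwrite('pics/top2c.png',cv2.resize(im[95:245,175:375,::-1],(800,600),interpolation=cv2.INTER_CUBIC))
E
```

```text
clock: 3.72
eef_pos: [544.6, -103.5, 68.1]
orientation: [-0.706, 0.005, 0.708, 0.005]
ft_force: [-3.6, 0.1, 1.8]
grip_width: 0.0
```

View pics/top2c.png

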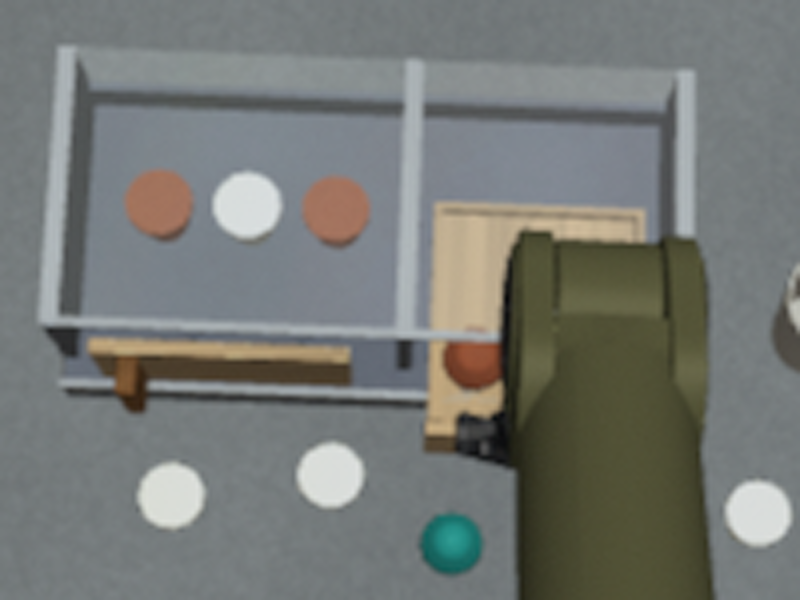

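The fingers are on the board with 3.6 N and the tray has just started to move, with the mushroom still upright. Next I push slowly to within a few mm of home.

```bash
python3 -m creep '[[[0,0,-2],[0,0,0],0],[[0,0,-5],[0,0,0],0],[[0,0,-9],[0,0,0],0],[[0,0,-13],[0,0,0],0],[[0,0,-17],[0,0,0],0],[[0,0,-21],[0,0,0],0],[[0,0,-25],[0,0,0],0],[[0,0,-29],[0,0,0],0],[[0,0,-33],[0,0,0],0],[[0,0,-37],[0,0,0],0],[[0,0,-41],[0,0,0],0],[[0,0,-44],[0,0,0],0],[[0,0,-47],[0,0,0],0],[[0,0,-49],[0,0,0],0],[[0,0,-50],[0,0,0],0],[[0,0,-50],[0,0,0],0]]'
python3 -m creep '[[[0,0,-1],[0,0,0],0],[[0,0,-2],[0,0,0],0],[[0,0,-3],[0,0,0],0],[[0,0,-4],[0,0,0],0],[[0,0,-5],[0,0,0],0],[[0,0,-5],[0,0,0],0]]'
```

```text
clock: 5.78
eef_pos: [595.5, -104.0, 68.5]
orientation: [0.707, -0.005, -0.707, -0.005]
ft_force: [-1.1, 0.4, -0.9]
grip_width: -0.0
clock: 6.52
eef_pos: [600.5, -104.2, 68.4]
orientation: [0.707, -0.005, -0.707, -0.005]
ft_force: [-1.6, 0.1, 0.3]
grip_width: 0.5
```

```bash
python3 -m creep '[[[0,0,-1],[0,0,0],0],[[0,0,-2],[0,0,0],0],[[0,0,-3],[0,0,0],0],[[0,0,-3],[0,0,0],0]]'
python3 -m creep '[[[0,0,-1],[0,0,0],0],[[0,0,-2],[0,0,0],0],[[0,0,-3],[0,0,0],0],[[0,0,-3],[0,0,0],0]]'
```

```text
clock: 7.02
eef_pos: [601.1, -104.3, 67.6]
orientation: [-0.705, 0.005, 0.709, 0.005]
ft_force: [-7.6, 0.2, 2.3]
grip_width: 0.1
clock: 7.52
eef_pos: [600.9, -104.4, 66.9]
orientation: [-0.703, 0.005, 0.711, 0.005]
ft_force: [-15.0, 0.4, 7.3]
grip_width: 0.1
```

```bash
python3 -m creep '[[[0,0,8],[0,0,0],0],[[0,0,20],[0,0,0],0],[[-10,0,28],[0,0,0],0],[[-40,0,30],[0,0,0],0],[[-75,0,30],[0,0,0],0],[[-105,-10,30],[0,0,0],0],[[-115,-40,30],[0,0,0],0],[[-115,-80,30],[0,0,0],0],[[-115,-120,30],[0,0,0],0],[[-115,-160,30],[0,0,0],0],[[-115,-200,30],[0,0,0],0],[[-115,-240,30],[0,0,0],0],[[-115,-275,25],[0,0,0],0],[[-115,-298,20],[0,0,0],0],[[-115,-308,20],[0,0,0],0],[[-115,-308,20],[0,0,0],0]]'; python3 - <<'E'
from h import *
im,d=grab('scene','scene3')
cv2.imwrite('pics/scene3c.png',cv2.resize(im[170:300,190:390,::-1],(800,520),interpolation=cv2.INTER_CUBIC))
im,d=grab('top','top3')
cv2.imwrite('pics/top3c.png',cv2.resize(im[95:245,175:375,::-1],(800,600),interpolation=cv2.INTER_CUBIC))
goal([587,207,66])
E
```

```text
clock: 9.52
eef_pos: [590.0, 204.3, 183.7]
orientation: [0.707, -0.004, -0.707, -0.004]
ft_force: [0.5, -0.2, -0.2]
grip_width: -0.3
opt 1 shift [117.4  -4.6   3.5] turn [ 1.799e+02 -1.000e-01  0.000e+00]
opt -1 shift [117.4  -4.6   3.5] turn [-0.1 -0.  -0.1]
```

View pics/scene3c.png

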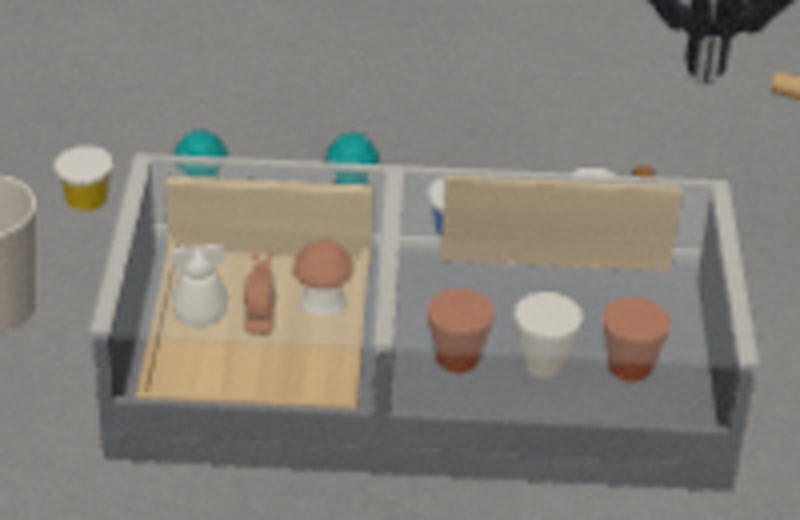

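View pics/top3c.png

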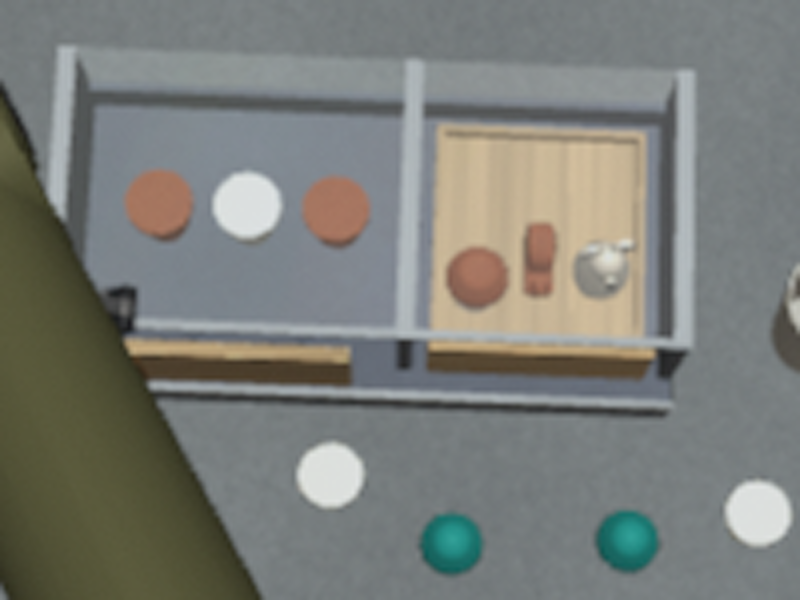

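```bash
python3 - <<'E'
from h import *
f=lambda u,v:(175+u/4,95+v/4)
for nm,u,v,z in [('board front top L',430,350,96),('R',655,354,96),('rear edge now L',440,126,38),('R',645,131,38),('rear before L',435,206,38),('before R',645,212,38)]: print(nm,ray('top',*f(u,v),z))
a=np.load('pics/top1.npy');b=np.load('pics/top3.npy')
for u,v in[(290,182),(300,183),(310,183),(320,184),(330,184)]: print([w('top',b,u,v+k,0).tolist() for k in range(-1,4)])
E
```

```text
board front top L [611.2 -27.8  96. ]
R [ 611.8 -175.4   96. ]
rear edge now L [786.8 -32.8  38. ]
R [ 786.8 -176.8   38. ]
rear before L [728.3 -30.3  38. ]
before R [ 727.5 -176.6   38. ]
[[616.1, -47.4, 94.2], [613.3, -47.5, 94.6], [611.0, -47.6, 92.9], [610.4, -47.9, 84.2], [610.7, -48.3, 71.7]]
[[613.3, -73.6, 97.1], [611.1, -73.7, 95.0], [609.6, -74.0, 90.1], [610.3, -74.8, 75.8], [610.5, -75.5, 63.5]]
[[614.6, -100.0, 94.3], [612.4, -100.2, 92.1], [609.9, -100.2, 91.5], [610.3, -101.2, 78.4], [610.7, -102.2, 65.1]]
[[611.9, -126.0, 96.8], [610.1, -126.4, 93.0], [609.4, -127.2, 84.8], [609.5, -128.4, 72.8], [609.5, -129.5, 61.2]]
[[613.6, -152.8, 92.2], [609.8, -152.3, 96.8], [610.1, -153.7, 84.4], [610.1, -155.1, 73.1], [609.0, -155.9, 66.0]]
```

Tray board face is at x ≈ 611 and its rear edge at 787, which matches home (cabinet front ≈ 612) along with the firm stop at 15 N. The figures are standing. Now I go down to the left of the bar.

```bash
python3 -m creep '[[[10,-6,3],[0,0,0],0],[[35,-6,3],[0,0,0],0],[[65,-6,3],[0,0,0],0],[[92,-6,3],[0,0,0],0],[[110,-6,3],[0,0,0],0],[[120,-6,3],[0,0,0],0],[[120,-6,3],[0,0,0],0],[[120,-1,3],[0,0,0],0],[[120,4,3],[0,0,0],0],[[120,9,3],[0,0,0],0],[[120,14,3],[0,0,0],0]]'
python3 -m creep '[[[0,4,0],[0,0,0],0],[[0,8,0],[0,0,0],0],[[0,12,0],[0,0,0],0],[[0,16,0],[0,0,0],0],[[0,20,0],[0,0,0],0],[[0,24,0],[0,0,0],0]]'
```

```text
clock: 11.0
eef_pos: [587.3, 190.3, 63.8]
orientation: [0.707, -0.004, -0.707, -0.005]
ft_force: [0.7, 2.6, 0.5]
grip_width: 0.3
clock: 11.75
eef_pos: [586.7, 165.7, 63.3]
orientation: [0.707, -0.005, -0.707, -0.005]
ft_force: [0.1, 1.3, 1.6]
grip_width: -0.1
```

```bash
python3 -m creep '[[[0,6,0],[0,0,0],0],[[0,14,0],[0,0,0],0],[[0,23,0],[0,0,0],0],[[0,33,0],[0,0,0],0],[[0,43,0],[0,0,0],0],[[0,53,0],[0,0,0],0],[[0,63,0],[0,0,0],0],[[0,73,0],[0,0,0],0],[[0,83,0],[0,0,0],0],[[0,93,0],[0,0,0],0],[[0,103,0],[0,0,0],0],[[0,113,0],[0,0,0],0],[[0,123,0],[0,0,0],0],[[0,133,0],[0,0,0],0],[[0,143,0],[0,0,0],0],[[0,151,0],[0,0,0],0],[[0,158,0],[0,0,0],0],[[0,163,0],[0,0,0],0],[[0,166,0],[0,0,0],0]]'
python3 -m creep '[[[0,2,0],[0,0,0],0],[[0,4,0],[0,0,0],0],[[0,6,0],[0,0,0],0],[[0,8,0],[0,0,0],0],[[0,10,0],[0,0,0],0],[[0,12,0],[0,0,0],0],[[0,12,0],[0,0,0],0]]'
```

```text
clock: 14.12
eef_pos: [584.3, -0.3, 63.1]
orientation: [-0.707, 0.005, 0.707, 0.005]
ft_force: [-1.1, 2.3, 1.3]
grip_width: 0.1
clock: 15.0
eef_pos: [584.3, -12.5, 63.2]
orientation: [-0.707, 0.005, 0.707, 0.005]
ft_force: [-0.9, 0.4, -0.0]
grip_width: -0.2
```

```bash
python3 -m creep '[[[0,1,0],[0,0,0],0],[[0,2,0],[0,0,0],0],[[0,3,0],[0,0,0],0],[[0,4,0],[0,0,0],0],[[0,5,0],[0,0,0],0],[[0,5,0],[0,0,0],0]]'
python3 -m creep '[[[0,1,0],[0,0,0],0],[[0,2,0],[0,0,0],0],[[0,3,0],[0,0,0],0],[[0,4,0],[0,0,0],0],[[0,4,0],[0,0,0],0]]'
```

```text
clock: 15.75
eef_pos: [584.3, -17.2, 63.2]
orientation: [-0.707, 0.005, 0.707, 0.005]
ft_force: [-1.5, 1.8, -1.4]
grip_width: 0.0
clock: 16.38
eef_pos: [584.2, -18.0, 63.3]
orientation: [0.707, -0.003, -0.707, -0.005]
ft_force: [0.3, 7.6, -1.4]
grip_width: -0.4
```

```bash
python3 -m creep '[[[0,1,0],[0,0,0],0],[[0,2,0],[0,0,0],0],[[0,3,0],[0,0,0],0],[[0,4,0],[0,0,0],0],[[0,4,0],[0,0,0],0]]'
python3 -m creep '[[[0,-5,0],[0,0,0],0],[[0,-15,0],[0,0,0],0],[[0,-25,0],[0,0,0],0],[[-10,-30,0],[0,0,0],0],[[-40,-30,5],[0,0,0],0],[[-80,-30,20],[0,0,0],0],[[-115,-50,50],[0,0,0],0],[[-130,-90,80],[0,0,0],0],[[-140,-140,90],[0,0,0],0],[[-140,-180,90],[0,0,0],0],[[-140,-210,90],[0,0,0],0],[[-140,-230,90],[0,0,0],0],[[-140,-230,90],[0,0,0],0]]'; python3 - <<'E'
from h import *
im,d=grab('top','top4')
cv2.imwrite('pics/top4c.png',cv2.resize(im[95:245,175:375,::-1],(800,600),interpolation=cv2.INTER_CUBIC))
E
```

```text
clock: 17.0
eef_pos: [584.2, -18.0, 63.4]
orientation: [0.707, -0.0, -0.707, -0.006]
ft_force: [0.0, 14.5, -1.5]
grip_width: 0.1
clock: 18.62
eef_pos: [497.0, 207.9, 204.1]
orientation: [0.707, -0.003, -0.707, -0.004]
ft_force: [0.2, -0.3, -0.4]
grip_width: -0.5
```

View pics/top4c.png

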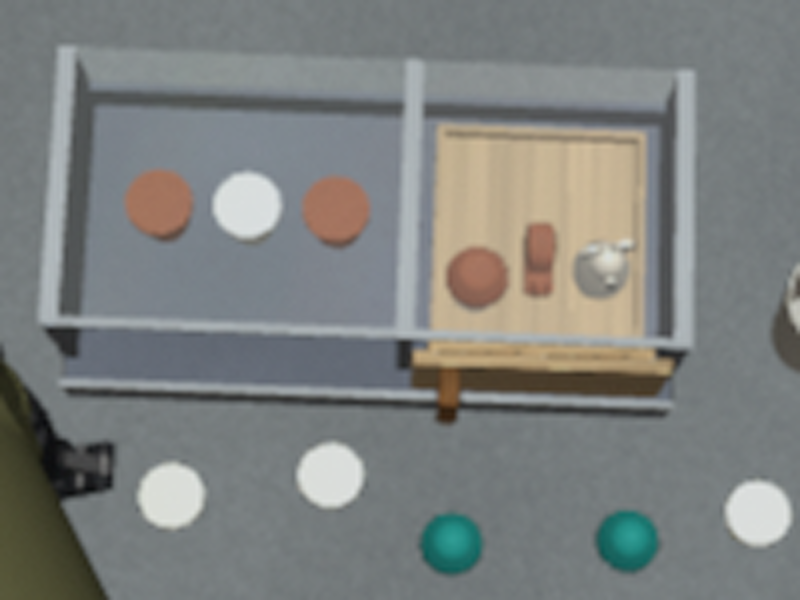

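The panel now spans u = 413–673 and covers the tray's bay. It stopped firmly at 14.5 N with no more motion. The tray is still home, the figures are upright, and the pots in view are in the same pixels as before.

```bash
python3 -c "
from plant import r
print(r.finish_job())"
```

```text
the job is handed in; nothing more can be done
None
```

The tray is pushed fully home and the panel is slid across to its stop. I used the shut fingertips and grasped nothing, and handed the job in at about 18.7 s of the 48 s allowed.

- **Tray:** it stopped firmly at 15 N. The board's face measured x ≈ 611 mm, against a cabinet front at about 612 mm.
- **Panel:** it stopped firmly at 14.5 N. From the pictures it moved about 208 mm, and it seemed to start about 12 mm along, so it ends near 0.22 m.
- **Figures and surroundings:** in the last top picture the three figures stand upright. The pots and turquoise look-alikes in that crop had not moved. I did not re-check the plate, brush and tub, which lay outside it, but the arm went nowhere near touching them.
- **Disagreement:** the two cameras differed by about 4–8 mm on the board's and panel's positions, so I relied on the firm stops to confirm both ends.

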